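Run a locked pin carriage up to its end stop

ROBOT

A 6-joint arm with a two-finger parallel gripper is mounted at the origin on a cart in front of the work surface, level with it; the furniture and walls round the work are solid. World frame = base frame: x ahead of the robot, y to its left, z up, the work surface at z = 0. Lengths are in m, angles in rad, forces in N, time in s.
With the tool pointing down it reaches from about 0.225 to 0.875 m from the base axis. Payload 3.4 kg.
Tool frame: the origin (TCP) lies at the very end of the fingers, on their centre line; the grasp point (between the pads) lies 19 mm behind it; z points along the fingers, y is the line along which they close (so a half turn about z gives the same grasp; the last joint's range is limited). The gripper opens to 85 mm and grips with 20 to 120 N. Pads are 22 mm wide; open, the fingers measure 114 mm over their backs; the gripper's body (76 mm by 85 mm) begins 54 mm behind the grasp point. The pads swing forward as they close: fully open they stand 13 mm farther back than shut.
Start: joints at [-1.276, 0.276, 1.505, -0, 1.361, -0.121], TCP at [0.232, -0.526, 0.231] pointing down, gripper open.
Joint ranges: [-2.89, 2.89], [-0.75, 2.08], [0.22, 2.7], [-1.18, 4.32], [0.11, 2.71], [-2.7, 2.7]. Speed limits (rad/s): [2.57, 2.57, 3.14, 3.14, 3.14, 3.14].

INTERFACE

Orientations are given as a unit quaternion [w, x, y, z].
In Python, from rig import manip, get_image, camera_info gives the robot as it stands. The module is installed in compiled form; this text tells all that it offers.
- The arm moves only by the shell command python3 -m crank 'ROWS' [FORCE]. ROWS is a JSON object of lists of equal length, an entry for each row: "translation": the shift along the tool's x, y, z in mm, a list of three; "roll": the turn about the tool's z in rad; "fingers": the opening, from 0 (shut) to 1 (fully open). A call has 1 to 8 rows; each row shifts and turns the commanded pose from where the row before left it, along the tool's axes as they then stand; what a row does not reach is not made up. A row lasts 1/10 s, in which the tool goes at most 50 mm and 8.59 degrees, less where a joint would pass 70% of its speed; a pose out of reach is approached as far as the arm can. A call is refused whole if a number of a shift passes 50 or a number of a turn 0.15, either way. A call with a gripper value outside its range is refused whole. The fingers move at their own pace and stop on an object; FORCE is the grip in N (left out, the last holds). Time passes only in rows, so rows that do not move let the fingers close. It gives the time, the measured TCP pose, the force, the opening and the grip force at its end, in the units of the state.
- manip.get_state(): the state, without advancing time (a new reading comes with each control period).
- get_image(name): name is "side" or "top" or "wrist"; returns the picture (420x560x3 uint8, blue, green, red); there is no depth.
- camera_info(name): a dict with "mtx" (3x3 intrinsics, pixels), "rvec" (rotation vector, rad) and "tvec" (3), from world to camera coordinates, as OpenCV has them. Camera axes: x right, y down, z forward; pixel columns grow to the right and rows downward; lengths in m; the calibration is good to about 2 mm. A picture is of the moment at which its call begins: read the wrist's pose just before it. camera_info takes no time and is no camera call; for the wrist camera it gives the pose at the moment of the call.
- manip.sign_off(): hands the job in; it is judged then, once.
The state is a dict: "clock": time; "qpos": joint angles; "qd": joint speeds; "effort": joint torques, N m; "position": TCP position; "ee_rot": TCP orientation; "contact_force": force on the tool from outside, world axes, zero at the start; "moment": the same for the moment, N m; "width": finger opening in m; "gripper_force": force on a finger pad.
Only numpy, scipy, OpenCV 4.12 (cv2) and the standard library are available. Lean on these libraries where they do the work, as an engineer would, in place of code of your own. Each camera call takes 0.05 s, during which the arm holds its last target. There are 200 camera calls.

TASK

The carriage on the slide rail is locked. Press its red locking button down with the fingertips and, keeping it down all the way, slide the carriage along the rail until it stands against the yellow end stop; then let the button spring back up so that the carriage locks there. Grasp and lift nothing: leave the pin standing in its nest on the carriage without touching it, and leave the other things on the bench where they are.

Things in the scene. Friction and masses are not known exactly. Their poses are not given: they have to be found in the camera images.
- button_top (a point): centre of the top face of the red square locking button (30 x 30 mm) on the carriage, 64 mm above the bench when up; x axis along the rail the way the carriage must go, z up. It goes straight down 7 mm against a spring (3 N at first, 6.5 N at the bottom). Its black housing (44 x 44 mm) ends 54 mm above the bench, so the pressed button still stands 3 mm proud.
- push_plate (a point): middle of the upper edge of the aluminium push plate (44 mm wide, 6 mm thick) that stands on the carriage just ahead of the button, 76 mm above the bench; its near face is 22 mm ahead of the button's centre; the button's other three sides are open. A finger on the button takes the carriage along by friction, or by pushing against this plate.
- lock_button (a joint): how far the locking button is pressed, m: 0 up, 0.007 fully down. Its dog engages the rail's rack when up; from about 0.0045 down it is clear of the teeth. Let go between the ends, it locks again in the next gap, or first rests on a tooth at about 0.004.
- carriage (a joint): travel of the carriage along the rail from its start, m: about 0 (within 2 mm of play) at the start, growing toward the end stop. Unlocked it slides with about 2 N. The end stop lies 95 to 155 mm on, differently every time.
- carriage_nose (a point): centre of the carriage's black rubber front face, 42 mm above the bench, 45 mm ahead of the button's centre. Carriage: grey, 120 mm long, 60 mm wide, top 39 mm above the bench. x axis: the direction of travel; z up.
- stop_face (a point): centre of the black rubber face of the fixed yellow end stop (34 mm long, 60 mm wide, top 61 mm above the bench, black knob on it up to 71 mm), 42 mm above the bench. The carriage is at its end when its nose touches this face; released within 2 mm of it, the button rises and its dog catches behind the stop's tooth. x axis: direction of travel, away from the carriage.
- nest (a point): centre of the floor of the brass nest (a ring of 35 mm outer, 28 mm inner diameter, 7 mm high) on the tail of the carriage, 57 mm behind the button's centre, where the pin stands.
- pin: white turned pin standing loose on its head in the nest, 24 mm wide, 36 mm high, about 50 g; top 75 mm above the bench. Origin: centre of its underside; z up. It rides along with the carriage.
- rail: aluminium slide rail fixed on the bench, 348 mm long, 64 mm wide, 30 mm high, rack of teeth under its lip. Origin: middle of its underside; x along the travel, roughly toward the robot's left; z up.
- ring: loose red spacer ring, 30 mm wide, 9 mm high, on the bench beside the rail; origin under its centre. Leave it.
- carton: loose small cardboard carton, 40 x 60 x 22 mm, on the bench beside the rail; origin under its centre. Leave it.
- tin: loose open tin of rivets, 68 mm wide, 46 mm high, on the bench behind the rail; origin under its centre. Leave it.
- battery: loose green and black battery pack, 80 x 52 x 50 mm, to the right of the rail; origin under its centre. Leave it.
- link: loose steel quick link, 70 x 36 x 8 mm, lying flat to the left of the rail; origin under its centre. Leave it.

How it is judged:
By the outcome, as a careful person would: the job done as asked, in the order asked, and still so for the second after the job is handed in, with the robot touching nothing.
It also fails if it takes over 35 s, if anything falls off the work surface, if the arm or the gripper's body presses on something with over 40 N, if the wrist force passes 120 N, or if a joint passes its speed limit or range.

## Working session

There is one attempt and no reset: what is moved stays moved. The work goes in short steps, Python scripts to look and compute and a shell command to move; the robot and the scene stay as the last step left them, time stands still between calls to the robot, and variables do not carry over. Pictures are saved under pics/ and viewed, at most 10 in all, crops included, and the job is handed in when it is done.

```bash
mkdir -p pics; cat > h.py <<'E'
import cv2, numpy as np
from rig import manip, get_image, camera_info
def ray(ci,px):
    K=np.array(ci["mtx"]);R=cv2.Rodrigues(np.array(ci["rvec"],float))[0];t=np.array(ci["tvec"],float).ravel()
    return -R.T@t, R.T@np.linalg.inv(K)@np.array([px[0],px[1],1.0])
def onplane(ci,px,z):
    o,d=ray(ci,px); return o+d*(z-o[2])/d[2]
E
python3 - <<'E'
from h import *
a=[]
for n in("top","side"):
    im=get_image(n);cv2.imwrite(f"pics/{n}0.png",im)
    ci=camera_info(n);print(n,ray(ci,(280,210)))
    hsv=cv2.cvtColor(im,cv2.COLOR_BGR2HSV)
    for c,lo,hi in(("red",(0,140,70),(8,255,255)),("red2",(172,140,70),(180,255,255)),("yel",(20,120,80),(35,255,255))):
        _,_,st,ce=cv2.connectedComponentsWithStats(cv2.inRange(hsv,lo,hi))
        for s,e in list(zip(st,ce))[1:]:
            if s[4]>40: print(c,s,e.round(1),onplane(ci,e,.064 if c!="yel" else .061).round(4))
print(manip.get_state())
E
```

```text
top (array([0.32294071, 0.02668283, 1.43764769]), array([ 0.15845957, -0.03623496, -0.98688553]))
red [478  53  18  16  56] [485.4  61.1] [ 1.0066 -0.6327  0.064 ]
red [502  64  21  13  49] [513.2  68.8] [ 0.9841 -0.7149  0.064 ]
red [282  72  19  19 101] [290.8  82. ] [ 0.9254 -0.0505  0.064 ]
red [152 138  17  13  93] [161.2 143.6] [0.7293 0.3189 0.064 ]
red [441 155  14   9  43] [447.5 158.9] [ 0.7023 -0.5051  0.064 ]
red [373 193  19  19 224] [381.9 201.6] [ 0.5732 -0.3123  0.064 ]
red [287 209  12  12 139] [292.4 214.4] [ 0.5315 -0.0587  0.064 ]
red [499 224  22  23 240] [509.6 234.5] [ 0.4862 -0.6721  0.064 ]
red [232 239  13  12  74] [238.1 244.9] [0.4431 0.0912 0.064 ]
red2 [485  28  16  22 157] [492.5  38.9] [ 1.0784 -0.6582  0.064 ]
red2 [495  44  50  24 464] [515.1  56.3] [ 1.0241 -0.7233  0.064 ]
red2 [471  48  41  30 409] [489.7  65.6] [ 0.9923 -0.6448  0.064 ]
red2 [460  65  11  12  45] [465.7  70.3] [ 0.9757 -0.5717  0.064 ]
red2 [467  74  45  18 309] [485.3  83.9] [ 0.9342 -0.6281  0.064 ]
yel [365  87  82   8 338] [405.3  90. ] [ 0.9104 -0.3896  0.061 ]
yel [158 103 
[... 1274 characters left out ...]
 'qpos': array([-1.27602053e+00,  2.76502838e-01,  1.50600768e+00, -1.85115942e-05,
        1.36069929e+00, -1.20971960e-01]), 'qd': array([-3.07264944e-05,  8.88142532e-05, -2.85400205e-03,  2.50309750e-03,
       -6.12159624e-04,  7.82019545e-04]), 'effort': array([ 3.77606593e-04, -4.17700481e+01, -2.46405798e+01, -4.79065329e-04,
        5.84499969e-03, -1.16059674e-06]), 'position': array([ 0.23209261, -0.52555979,  0.23054225]), 'ee_rot': array([-8.04740776e-04,  9.78471196e-01,  2.06381844e-01, -7.91950810e-05]), 'contact_force': array([ 0.12492565,  0.27513097, -0.02669365]), 'moment': array([-0.03498815,  0.02106361, -0.02190461]), 'gripper_force': 0.0, 'width': 0.08559058722726148}
```

View pics/top0.png

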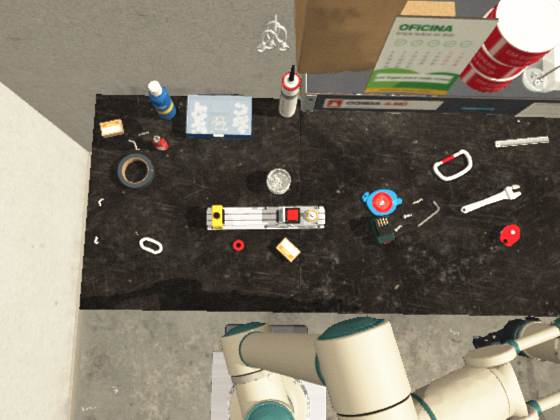

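View pics/side0.png

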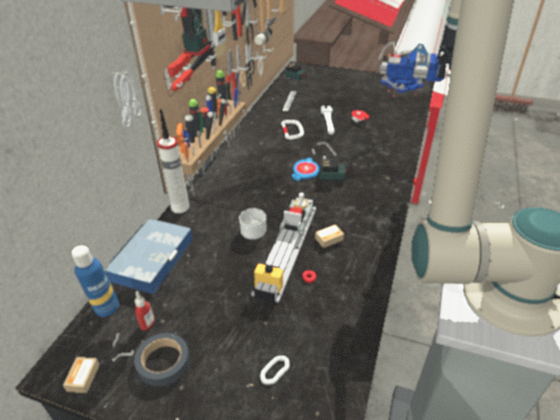

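The top view shows the rail at columns 207–325, row ~216. The yellow stop is at (217,216), the red button at (292,214) and the pin at (312,215). The side view agrees. I'll move above the rail with the fingers shut and look from close by.

```bash
python3 -m crank '{"translation":[[40,-28,0],[40,-28,0],[40,-28,0],[40,-28,0],[40,-28,0],[40,-28,0]],"roll":[0,0,0,0,0,0],"fingers":[0,0,0,0,0,0]}' 30
python3 -m crank '{"translation":[[40,-28,0],[40,-28,0],[40,-28,0],[40,-28,0],[40,-28,0],[40,-28,0]],"roll":[0,0,0,0,0,0],"fingers":[0,0,0,0,0,0]}'
python3 -m crank '{"translation":[[0,0,0],[0,0,0],[0,0,0],[0,0,0],[0,0,0],[0,0,0],[0,0,0],[0,0,0]],"roll":[-0.145,-0.145,-0.145,-0.145,-0.145,-0.145,-0.145,-0.145],"fingers":[0,0,0,0,0,0,0,0]}'
python3 - <<'E'
from h import *
ci=camera_info("wrist");im=get_image("wrist");cv2.imwrite("pics/w1.png",im)
print(ray(ci,(280,210)),onplane(ci,(280,210),.064))
E
```

```text
clock: 0.7
position: [0.3844, -0.2735, 0.2311]
ee_rot: [-0.0, 0.979, 0.206, -0.0]
contact_force: [1.5, 0.6, -0.2]
width: -0.0
gripper_force: 0.0
clock: 1.3
position: [0.5361, -0.0228, 0.231]
ee_rot: [0.0, 0.978, 0.207, -0.0]
contact_force: [0.2, -1.4, 0.6]
width: 0.0
gripper_force: 0.0
clock: 2.1
position: [0.5353, -0.0247, 0.2308]
ee_rot: [-0.0, 0.703, 0.711, -0.0]
contact_force: [-0.2, 0.2, -0.1]
width: 0.0
gripper_force: 0.0
(array([0.53445611, 0.05669437, 0.37273651]), array([ 0.00457616, -0.30731082, -0.95164267])) [ 0.53594073 -0.04300489  0.064     ]
```

View pics/w1.png

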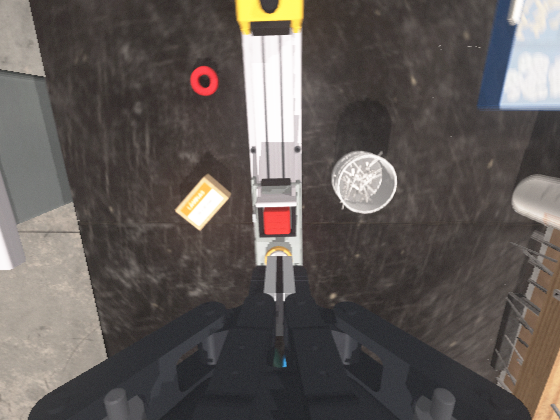

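The wrist view shows the button at (277,221), the push plate at row ~200, the carriage's black nose at row ~182, and the stop's black face at row ~30. The pin is behind the fingertips at (279,252). Next I'll measure these.

```bash
python3 - <<'E'
from h import *
ci=camera_info("wrist");im=cv2.imread("pics/w1.png");hsv=cv2.cvtColor(im,cv2.COLOR_BGR2HSV)
m=cv2.inRange(hsv,(0,140,70),(8,255,255))|cv2.inRange(hsv,(172,140,70),(180,255,255));m[:150]=0
c=max(cv2.findContours(m,0,2)[0],key=cv2.contourArea);r=cv2.boundingRect(c);print(r)
x,y,w,h=r
b=onplane(ci,cv2.minAreaRect(c)[0],.064);print("button",b,[onplane(ci,p,.064)[:2].round(4) for p in ((x,y),(x+w,y+h))])
# rail edges: rows 50..140, bright columns
P=[]
g=cv2.cvtColor(im,cv2.COLOR_BGR2GRAY)
for row in range(45,146,10):
    k=np.where(g[row,235:310]>110)[0]+235
    a,d=onplane(ci,(k[0],row),.03),onplane(ci,(k[-1]+1,row),.03);P.append((a+d)/2);
P=np.array(P);print(np.linalg.norm(a-d));vx,vy,x0,y0=cv2.fitLine(P[:,:2].astype(np.float32),2,0,.01,.01).ravel()
if vy<0:vx,vy=-vx,-vy
print("axis",vx,vy,"yaw",np.arctan2(vy,vx),"x at button y",x0+vx/vy*(b[1]-y0))
print("col270 gray", list(zip(range(15,45),g[15:45,262])),list(zip(range(172,200),g[172:200,275])))
for r in(27,35,178,186):print(r,onplane(ci,(272,r),.042).round(4),onplane(ci,(272,r),.061).round(4))
print(manip.get_state()["position"])
E
```

```text
(263, 207, 28, 28)
button [ 0.53216325 -0.05568456  0.064     ] [array([ 0.5172, -0.0398]), array([ 0.549 , -0.0728])]
0.060740282815263585
axis -0.044153117 0.99902475 yaw 1.6149638 x at button y 0.5334326156294888
col270 gray [(15, np.uint8(231)), (16, np.uint8(231)), (17, np.uint8(233)), (18, np.uint8(235)), (19, np.uint8(236)), (20, np.uint8(231)), (21, np.uint8(101)), (22, np.uint8(65)), (23, np.uint8(66)), (24, np.uint8(64)), (25, np.uint8(70)), (26, np.uint8(68)), (27, np.uint8(73)), (28, np.uint8(66)), (29, np.uint8(69)), (30, np.uint8(66)), (31, np.uint8(67)), (32, np.uint8(65)), (33, np.uint8(64)), (34, np.uint8(69)), (35, np.uint8(85)), (36, np.uint8(184)), (37, np.uint8(184)), (38, np.uint8(180)), (39, np.uint8(179)), (40, np.uint8(190)), (41, np.uint8(185)), (42, np.uint8(187)), (43, np.uint8(180)), (44, np.uint8(182))] [(172, np.uint8(203)), (173, np.uint8(205)), (174, np.uint8(205)), (175, np.uint8(206)), (176, np.uint8(204)), (177, np.uint8(205)), (178, np.uint8(127)), (179, np.uint8(67)), (180, np.uint8(62)), (181, np.uint8(63)), (182, np.uint8(63)), (183, np.uint8(63)), (184, np.uint8(62)), (185, np.uint8(74)), (186, np.uint8(134)), (187, np.uint8(136)), (188, np.uint8(134)), (189, np.uint8(159)), (190, np.uint8(159)), (191, np.uint8(158)), (192, np.uint8(160)), (193, np.uint8(161)), (194, np.uint8(163)), (195, np.uint8(169)), (196, np.uint8(173)), (197, np.uint8(170)), (198, np.uint8(167)), (199, np.uint8(167))]
27 [0.5255 0.1389 0.042 ] [0.526  0.1341 0.061 ]
35 [0.5255 0.132  0.042 ] [0.526  0.1276 0.061 ]
178 [ 0.5264 -0.0117  0.042 ] [ 0.5269 -0.0078  0.061 ]
186 [ 0.5265 -0.0211  0.042 ] [ 0.5269 -0.0166  0.061 ]
[ 0.53532942 -0.02470283  0.23081788]
```

```bash
python3 - <<'E'
from h import *
im=cv2.imread("pics/w1.png");cv2.imwrite("pics/w1c.png",cv2.resize(im[0:290,225:325],None,fx=2.0,fy=2.0))
E
```

```text
(no output)
```

View pics/w1c.png

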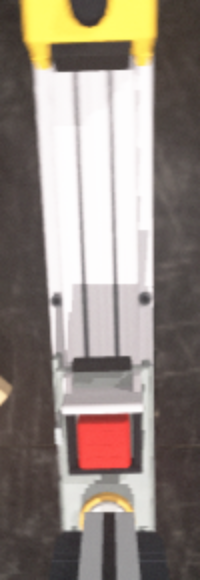

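```bash
python3 -m crank '{"translation":[[-13,-2,0],[-13,-2,0],[0,0,40],[0,0,40],[0,0,40],[0,0,30],[0,0,0],[0,0,0]],"roll":[-0.015,-0.015,0,0,0,0,0,0],"fingers":[0,0,0,0,0,0,0,0]}'
python3 - <<'E'
from h import *
ci=camera_info("wrist");im=get_image("wrist");cv2.imwrite("pics/w2.png",im);cv2.imwrite("pics/w2c.png",im[150:420,150:420])
hsv=cv2.cvtColor(im,cv2.COLOR_BGR2HSV)
m=cv2.inRange(hsv,(0,140,70),(8,255,255))|cv2.inRange(hsv,(172,140,70),(180,255,255))
_,_,st,ce=cv2.connectedComponentsWithStats(m)
for s in st[1:]:
    if s[4]>100: print(s,onplane(ci,s[:2],.064),onplane(ci,s[:2]+s[2:4],.064))
s=manip.get_state();print(s["position"],s["contact_force"],cv2.projectPoints(s["position"],ci["rvec"],ci["tvec"],ci["mtx"],None)[0])
E
```

```text
clock: 2.95
position: [0.5321, -0.0509, 0.0814]
ee_rot: [-0.0, 0.695, 0.719, -0.0]
contact_force: [0.1, -0.4, -0.5]
width: 0.0003
gripper_force: 0.0
[ 130    0   53   34 1167] [0.45857791 0.07871918 0.064     ] [0.48210092 0.06570902 0.064     ]
[255 242  50  25 910] [ 0.51718098 -0.04135684  0.064     ] [ 0.54784735 -0.05700051  0.064     ]
[ 0.53313887 -0.05110424  0.08249619] [0.41658596 0.45406033 0.09116963] [[[281.4884026  273.27258319]]]
```

View pics/w2.png

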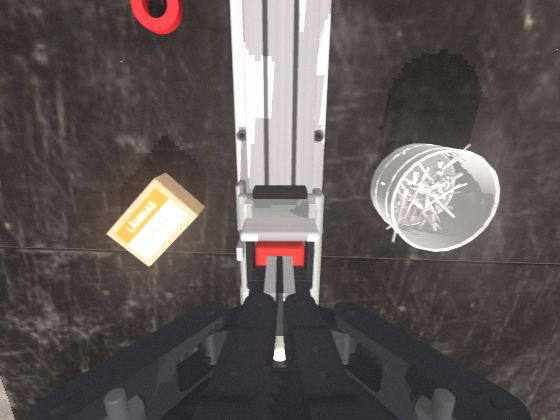

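The tips are over the red button (visible at 255–305, rows 242–256), about 5 mm ahead of its centre and clear of the plate. Now I'll press it.

```bash
python3 -m crank '{"translation":[[2.5,0,10],[0,0,6],[0,0,3],[0,0,3],[0,0,2],[0,0,0]],"roll":[0,0,0,0,0,0],"fingers":[0,0,0,0,0,0]}'
python3 -m crank '{"translation":[[0,0,1.5],[0,0,0],[0,0,0]],"roll":[0,0,0],"fingers":[0,0,0]}'
```

```text
clock: 3.6
position: [0.5321, -0.0482, 0.0577]
ee_rot: [0.0, 0.695, 0.719, 0.0]
contact_force: [-0.8, 1.5, 6.2]
width: -0.0004
gripper_force: 2.8
clock: 3.9
position: [0.5322, -0.0483, 0.057]
ee_rot: [0.0, 0.695, 0.719, 0.0]
contact_force: [-1.4, 0.5, 9.6]
width: -0.0002
gripper_force: 4.6
```

```bash
python3 -m crank '{"translation":[[1,0,0.5],[2,0,0],[4,0,0],[5,0,0],[5,0,0],[5,0,0],[5,0,0],[5,0,0]],"roll":[0,0,0,0,0,0,0,0],"fingers":[0,0,0,0,0,0,0,0]}'
python3 - <<'E'
from h import *
for n in("wrist",):
    ci=camera_info(n);im=get_image(n);cv2.imwrite("pics/w3.png",im)
E
```

```text
clock: 4.7
position: [0.5313, -0.0172, 0.0569]
ee_rot: [0.001, 0.694, 0.72, -0.0]
contact_force: [-2.8, -2.1, 11.8]
width: -0.0
gripper_force: 5.8
```

View pics/w3.png

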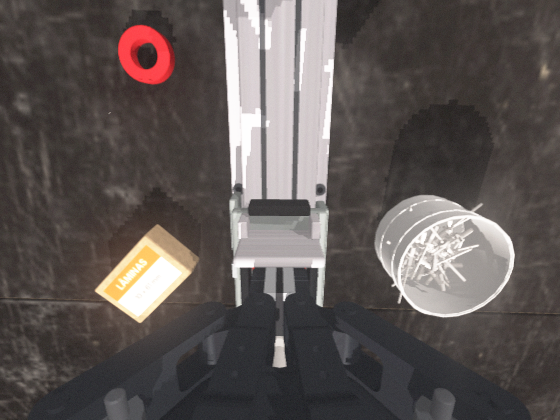

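```bash
python3 -m crank '{"translation":[[5,-0.3,0],[6,-0.2,0],[6,-0.1,0],[6,-0.1,0],[6,-0.1,0],[6,-0.1,0],[6,-0.1,0],[6,-0.1,0]],"roll":[0,0,0,0,0,0,0,0],"fingers":[0,0,0,0,0,0,0,0]}'
python3 -m crank '{"translation":[[6,0,0],[6,0,0],[6,0,0],[6,0,0],[5,0,0],[4,0,0],[4,0,0],[3,0,0]],"roll":[0,0,0,0,0,0,0,0],"fingers":[0,0,0,0,0,0,0,0]}'
python3 - <<'E'
from h import *
ci=camera_info("wrist");im=get_image("wrist");cv2.imwrite("pics/w4.png",im)
E
```

```text
clock: 5.55
position: [0.5297, 0.0299, 0.0569]
ee_rot: [0.002, 0.694, 0.72, 0.001]
contact_force: [-0.4, -2.5, 9.3]
width: 0.0001
gripper_force: 4.8
clock: 6.35
position: [0.5285, 0.0701, 0.0569]
ee_rot: [0.002, 0.694, 0.72, 0.001]
contact_force: [-0.4, -1.7, 10.4]
width: 0.0001
gripper_force: 4.8
```

View pics/w4.png

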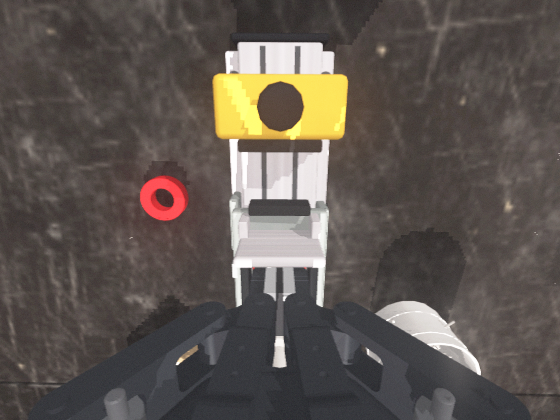

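The carriage is following. The nose is at row ~205 and the stop's face at row ~148, which leaves roughly 30 mm.

```bash
python3 -m crank '{"translation":[[4,0,0],[5,0,0],[5,0,0],[4,0,0],[3,0,0],[2,0,0],[1,0,0]],"roll":[0,0,0,0,0,0,0],"fingers":[0,0,0,0,0,0,0]}'
for i in 1 2; do python3 -m crank '{"translation":[[1,0,0],[1,0,0],[1,0,0]],"roll":[0,0,0],"fingers":[0,0,0]}' | grep -E "pos|contact"; done
```

```text
clock: 7.1
position: [0.5277, 0.0942, 0.0569]
ee_rot: [0.002, 0.694, 0.72, 0.001]
contact_force: [-0.2, -2.4, 9.7]
width: -0.0001
gripper_force: 4.7
position: [0.5276, 0.097, 0.0569]
contact_force: [-0.4, -1.7, 9.7]
position: [0.5275, 0.0996, 0.0569]
contact_force: [-1.1, -4.2, 9.6]
```

```bash
for i in 1 2; do python3 -m crank '{"translation":[[1,0,0],[1,0,0],[0,0,0]],"roll":[0,0,0],"fingers":[0,0,0]}' | grep -E "pos|contact"; done
python3 - <<'E'
from h import *
ci=camera_info("wrist");im=get_image("wrist");cv2.imwrite("pics/w5.png",im)
E
```

```text
position: [0.5275, 0.1003, 0.0569]
contact_force: [0.3, -6.3, 9.5]
position: [0.5276, 0.1003, 0.0569]
contact_force: [-0.2, -12.5, 8.7]
```

View pics/w5.png

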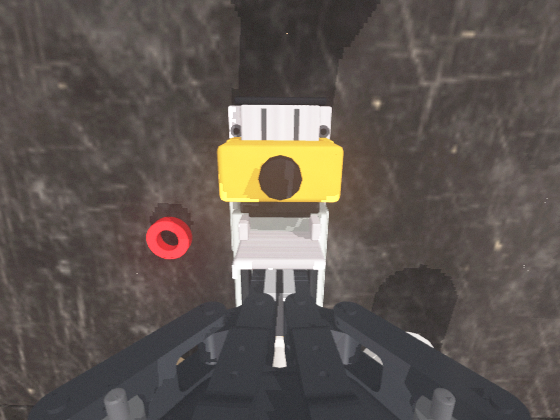

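The nose now stands against the stop: no more travel and the push force is rising. I'll ease the push a little, then lift straight up.

```bash
python3 -m crank '{"translation":[[-1,0,0],[-1,0,0],[0,0,0]],"roll":[0,0,0],"fingers":[0,0,0]}' | grep -E "pos|contact"
python3 -m crank '{"translation":[[0,0,-2],[0,0,-3],[0,0,-3],[0,0,-3],[0,0,-3],[0,0,-4]],"roll":[0,0,0,0,0,0],"fingers":[0,0,0,0,0,0]}'| grep -E "pos|contact"
python3 -m crank '{"translation":[[0,0,-10],[0,0,-25],[0,0,-40],[0,0,-40],[-40,0,0],[-40,0,0],[0,0,0],[0,0,0]],"roll":[0,0,0,0,0,0,0,0],"fingers":[0,0,0,0,0,0,0,0]}'
python3 - <<'E'
from h import *
ci=camera_info("wrist");im=get_image("wrist");cv2.imwrite("pics/w6.png",im)
im2=get_image("side");cv2.imwrite("pics/s6.png",cv2.resize(im2[190:310,220:350],None,fx=4,fy=4))
E
```

```text
position: [0.5275, 0.1003, 0.0569]
contact_force: [0.6, -6.0, 9.6]
position: [0.5248, 0.1004, 0.0724]
contact_force: [-0.2, -4.4, -3.2]
clock: 10.05
position: [0.5284, 0.0222, 0.1888]
ee_rot: [-0.0, 0.695, 0.719, 0.001]
contact_force: [-0.2, 0.5, 0.3]
width: 0.0002
gripper_force: 0.0
```

View pics/w6.png

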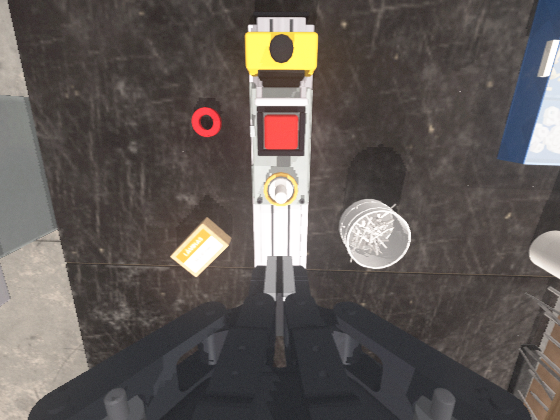

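View pics/s6.png

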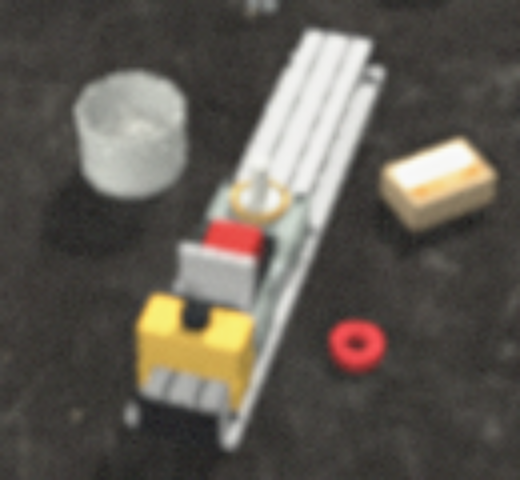

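The wrist view shows the button at (281,132), the plate right up to the stop, and the pin standing in its nest at (281,188). The ring, carton and tin look unmoved. I'll check the button's height and the nose gap numerically.

```bash
python3 - <<'E'
from h import *
def red(im,box):
    hsv=cv2.cvtColor(im,cv2.COLOR_BGR2HSV);m=cv2.inRange(hsv,(0,140,120),(8,255,255))|cv2.inRange(hsv,(172,140,120),(180,255,255))
    k=np.zeros_like(m);x0,y0,x1,y1=box;k[y0:y1,x0:x1]=m[y0:y1,x0:x1]
    return max(cv2.findContours(k,0,2)[0],key=cv2.contourArea)
ci=camera_info("wrist");c=red(cv2.imread("pics/w6.png"),(255,95,310,165));r=cv2.minAreaRect(c);print(r)
for n,box in(("top",(225,195,280,225)),("side",(255,225,310,270))):
    cj=camera_info(n);c2=red(get_image(n),box);p=cv2.minAreaRect(c2)[0];print(n,p,cv2.boundingRect(c2))
    A,B=ray(ci,r[0]),ray(cj,p)
    s=np.linalg.lstsq(np.c_[A[1],-B[1]],B[0]-A[0],rcond=None)[0]
    P,Q=A[0]+s[0]*A[1],B[0]+s[1]*B[1];print((P+Q)/2,P-Q)
for z in(.056,.06,.064):
    b=cv2.boundingRect(c);print(z,[np.linalg.norm(onplane(ci,r[0],z)-onplane(ci,(r[0][0]+v[0],r[0][1]+v[1]),z)) for v in((b[2],0),(0,b[3]))],onplane(ci,r[0],z))
E
```

```text
((280.5, 132.0), (34.0, 33.0), 90.0)
top (241.5, 215.5) (238, 210, 8, 12)
[0.52837267 0.08728946 0.03688757] [-0.00281161  0.00426685 -0.00023707]
side (278.0577087402344, 248.7115478515625) (271, 246, 15, 7)
[0.52661787 0.09098023 0.06811789] [ 3.32144315e-04  1.27526492e-04 -4.65685248e-06]
0.056 [np.float64(0.0307684970797301), np.float64(0.03173523698492386)] [0.52685464 0.09041743 0.056     ]
0.06 [np.float64(0.030319973820578106), np.float64(0.03127262121641385)] [0.5268313  0.09062429 0.06      ]
0.064 [np.float64(0.029871450561426226), np.float64(0.030810005447903882)] [0.52680796 0.09083115 0.064     ]
```

```bash
python3 -c "
from rig import manip
print(manip.sign_off())"
```

```text
the job is handed in; nothing more can be done
None
```

I handed the job in at about 10 s. The button was held down for the whole slide, and the carriage was still pushed against the end stop when I let it go. The last pictures show the pin standing in its nest. The button looks fully up, but the cameras can't quite tell that from resting on a tooth, and I didn't test the lock by touch.

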